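# Slide the well plate under the scanner arch

### The arm

A 6-joint arm with a two-finger parallel gripper is mounted at the origin on the work surface. World frame = base frame: x ahead of the robot, y to its left, z up, the work surface at z = 0. Lengths are in m, angles in degrees, forces in N, time in s.
With the tool pointing down it reaches from about 0.2 to 0.875 m from the base axis. Payload 3.4 kg.
Tool frame: the origin (TCP) lies on the centre line of the jaws, within the pads' length; the fingertips stand ctrl.tip_extent ahead of it and the grasp point (between the pads) is the TCP (ctrl.tip_extent is the distance from the TCP to the fingertips, in m); z points along the fingers, y is the line along which they close (so a half turn about z gives the same grasp; the last joint's range is limited). The gripper opens to 94 mm and grips with 3 to 60 N. Pads are 16 mm wide; open, the fingers measure 119 mm over their backs; the gripper's body (75 mm by 177 mm) begins 78 mm behind the grasp point.
Start: joints at [68.698, 15.808, 86.224, -0, 77.962, -6.933], TCP at [0.143, 0.557, 0.224] pointing down, gripper open.
Joint ranges: [-165.64, 165.64], [-43.16, 119.46], [12.63, 154.43], [-67.54, 247.53], [6.08, 155.33], [-154.97, 154.97]. Speed limits (degrees/s): [147.25, 147.25, 180, 180, 180, 180].

### API

Orientations are given as a 3x3 rotation matrix whose columns are the frame's x, y, z axes.
In Python, from workcell import get_state, viewer, ticket, ctrl gives the robot as it stands.
- The arm moves only by the tool apply_moves, never from a script. Its argument "series" is a list of rows, each an object with "hand": the closure, from 0 (fully open) to 1 (shut); "dp": the shift along the world's x, y, z in mm, a list of three; "angular": the turn, a rotation vector about the world's x, y, z in degrees, a list of three. In form: [{"hand": hand, "dp": [tx, ty, tz], "angular": [wx, wy, wz]}, ...]. A call has 1 to 12 rows; each row shifts and turns the commanded pose from where the row before left it; what a row does not reach is not made up. A row lasts 1/8 s, in which the tool goes at most 62.5 mm and 10.7 degrees, less where a joint would pass 70% of its speed; a pose out of reach is approached as far as the arm can. A call is refused whole if a number of a shift passes 62.5 or a number of a turn 10.7, either way. A call with a gripper value outside its range is refused whole. The fingers move at their own pace and stop on an object; "squeeze" is the grip in N (left out, the last holds). Time passes only in rows, so rows that do not move let the fingers close. It gives the time, the measured TCP pose, the force, the opening and the grip force at its end, in the units of the state.
- get_state(): the state, without advancing time (a new reading comes with each control period).
- viewer.capture(name): name is "scene" or "top" or "wrist"; returns the picture (420x560x3 uint8, red, green, blue); there is no depth.
- viewer.camera_params(name): a dict with "intrinsics" (3x3 intrinsics, pixels), "cam_to_world" (4x4, takes a point from camera to world coordinates); the wrist camera has in their place "mount" (4x4, takes a point from camera to tool coordinates, whose origin is the TCP and whose axes are the flange's). Camera axes: x right, y up, looking along -z (the intrinsics and any distortion apply to the point x, -y, -z); pixel columns grow to the right and rows downward; lengths in m; the calibration is good to about 2 mm. A picture is of the moment at which its call begins: read the wrist's pose just before it. camera_params takes no time and is no camera call.
- ticket.job_done(): hands the job in; it is judged then, once.
The state is a dict: "time": time; "qpos": joint angles; "qvel": joint speeds; "joint_torque": joint torques, N m; "position": TCP position; "orientation": TCP orientation; "ft_force": force on the tool from outside, world axes, zero at the start; "moment": the same for the moment, N m; "finger_gap": opening from 0.0 (shut) to 1.0 (fully open); "gripper_force": force on a finger pad.
Only numpy, scipy, OpenCV 4.12 (cv2) and the standard library are available. Lean on these libraries where they do the work, as an engineer would, in place of code of your own. Each camera call takes 0.05 s, during which the arm holds its last target. There are 200 camera calls.

### The job

Slide the low well plate along the bench and under the white scanner arch, entering from the robot's side, until its leading long edge sits flush against both steel stops at the back. Only push it: it must stay flat on the bench the whole way, neither lifted nor tipped. Leave the tall plate, the jar and the bottle where they are.

Things in the scene. Friction and masses are not known exactly. Their poses are not given: they have to be found in the camera images.
- plate: Low white well plate with 4 x 6 round wells on top, 128 mm long (its y axis), 86 mm wide (its x axis), 20 mm high, about 0.14 kg, loose, lying flat on the bench on the robot's side of the arch, with its +x axis pointing roughly the way it must go (within about 0.35 rad). Origin: centre of its underside.
- arch: White scanner arch fixed to the bench; its +x axis points away from the robot, the way the plate slides in. Origin: on the bench, middle of the passage. Head: 56 mm deep (x -28 to +28 mm), 210 mm wide, underside 25 mm and top 73 mm above the bench. Cheeks 25 mm high beside the passage (y +-72 to +-102 mm, x -43 to +43 mm) leave it 144 mm wide.
- arch_mouth (a point): Point on the bench at the front of the arch, midway between the tips of two steel lead-in strips 12 mm high; arch frame x -84 mm, y 0. There the strips' inner faces are about 162 mm apart; they close to the 144 mm passage at x -43 mm.
- arch_stops (a point): Point on the bench midway between the two steel stops at the back (18 mm high, 30 mm wide, centred at y +-40 mm) and level with their front faces: arch frame x +43 mm, y 0. With the plate flush against both, its origin is at arch x 0 and its near 15 mm still show in front of the head, so it can be pushed home without reaching under the head.
- deep_block: Tall white deep-well plate with square wells, 128 x 86 x 44 mm, loose; too tall for the arch. Not part of the job. Origin: centre of its underside.
- jar: Small clear glass jar with a lid, 48 mm diameter, 60 mm high, loose. Not part of the job. Origin: centre of its underside.
- bottle: Amber glass bottle with a white cap, 68 mm diameter, 140 mm high, loose. Not part of the job. Origin: centre of its underside.
Mind the look-alikes: they are no part of the job. Leave any black or red look-alike of the arch alone. What is shaped like the plate but black is not meant.

How it is judged (in metres and radians):
At the end, for the whole second after the job is handed in: The plate lies flat and at rest on the bench under the arch, between the cheeks, its leading long edge within 4 mm of the stops and square to them within 0.04 rad (x of plate in the frame of arch between -0.004 and 0.004 m and y of plate in the frame of arch between -0.009 and 0.009 m and angle between the x axis of plate and the x axis of arch, either way round below 0.04 rad and height (world z) of plate below 0.003 m and angle between plate's own z axis and vertical below 0.03 rad and linear speed of plate below 0.01 m/s); the robot touches nothing.
It fails at once if the plate is lifted off the bench (more than 6 mm) (height (world z) of plate above 0.006 m).
It fails at once if the plate is tipped (more than 0.1 rad) (angle between plate's own z axis and vertical above 0.1 rad).
It fails at once if the tall plate, jar or bottle is moved more than 15 mm or tipped (distance of any of deep_block, jar, bottle from where it was at the start of the episode above 0.015 m or angle between any of deep_block, jar, bottle's own z axis and vertical above 0.2 rad).
It also fails if it takes over 67 s, if anything falls off the work surface, if the arm or the gripper's body presses on something with over 40 N, if the wrist force passes 120 N, or if a joint passes its speed limit or range.

## Working session

There is one attempt and no reset: what is moved stays moved. The work goes in short steps, Python scripts to look and compute and a tool call to move; the robot and the scene stay as the last step left them, time stands still between calls to the robot, and variables do not carry over. Pictures are saved under pics/ and viewed, at most 10 in all, crops included, and the job is handed in when it is done.

Besides the shell and the picture viewer there is one more tool, called after "Request:" as a command line: name --argument value ..., lists and objects as JSON in quotes. apply_moves: Moves the arm, as the interface text tells. Its arguments: {"type":"object","properties":{"series":{"type":"array","items":{"type":"object","properties":{"hand":{"type":"number"},"dp":{"type":"array","items":{"type":"number"}},"angular":{"type":"array","items":{"type":"number"}}}}},"squeeze":{"type":"number"}},"required":["series"]}

```bash
mkdir -p pics; ls; cat > h.py <<'E'
import numpy as np,cv2
from workcell import get_state, viewer, ticket, ctrl
def cap(n,f):
    im=viewer.capture(n); cv2.imwrite('pics/'+f,im[:,:,::-1]); return im
def ray(n,uv,z,T=None):
    p=viewer.camera_params(n); K=np.array(p['intrinsics']); 
    if T is None: T=np.array(p['cam_to_world'])
    uv=np.atleast_2d(np.array(uv,float)); d=np.c_[uv,np.ones(len(uv))]@np.linalg.inv(K).T
    d=d*[1,-1,-1]; d=d@T[:3,:3].T; o=T[:3,3]
    return o+d*((z-o[2])/d[:,2])[:,None]
E
python3 - <<'E'
from h import *
cap('top','top0.png');cap('scene','scene0.png')
for n in('top','scene','wrist'):print(n,viewer.camera_params(n))
print(ctrl.tip_extent,get_state())
E
```

```text
pics
top {'intrinsics': array([[544.29766194,   0.        , 281.67285575],
       [  0.        , 544.29766194, 209.67194379],
       [  0.        ,   0.        ,   1.        ]]), 'cam_to_world': array([[ 0.01519758,  0.98222755, -0.1870777 ,  0.33362356],
       [-0.99973019,  0.01163989, -0.02010105,  0.01483184],
       [-0.01756624,  0.18733271,  0.98213944,  1.29894085],
       [ 0.        ,  0.        ,  0.        ,  1.        ]])}
scene {'intrinsics': array([[427.15137844,   0.        , 276.99433876],
       [  0.        , 427.15137844, 211.78348989],
       [  0.        ,   0.        ,   1.        ]]), 'cam_to_world': array([[-0.63269016, -0.43569546,  0.64021295,  1.16572069],
       [ 0.77420562, -0.37463252,  0.51015305,  0.54205463],
       [ 0.01757322,  0.81842528,  0.57434418,  0.61391802],
       [ 0.        ,  0.        ,  0.        ,  1.        ]])}
wrist {'intrinsics': array([[345.71060538,   0.        , 276.11816857],
       [  0.        , 345.71060538, 208.23031276],
       [  0.        ,   0.        ,   1.        ]]), 'mount': array([[ 2.08846954e-04,  9.69648373
[... 415 characters left out ...]
  7.79606688e+01, -6.93206303e+00]), 'qvel': array([-0.04537471, -0.08077112, -0.22689778, -0.1591867 ,  0.0385512 ,
       -0.04915694]), 'joint_torque': array([ 1.43296700e-03, -4.05455911e+01, -2.37779528e+01,  7.01580453e-02,
        2.98436685e-02, -5.31708736e-05]), 'position': array([0.1425594 , 0.5565691 , 0.22370758]), 'orientation': array([[-9.68712336e-01,  2.48185677e-01, -5.28327330e-04],
       [ 2.48186199e-01,  9.68711199e-01, -1.49103050e-03],
       [ 1.41744187e-04, -1.57550319e-03, -9.99998749e-01]]), 'ft_force': array([-0.25238176, -0.31398363, -0.74310317]), 'moment': array([-0.03106362,  0.03450471, -0.02603906]), 'gripper_force': 0.0, 'finger_gap': 0.9964880757153672}
```

View pics/top0.png

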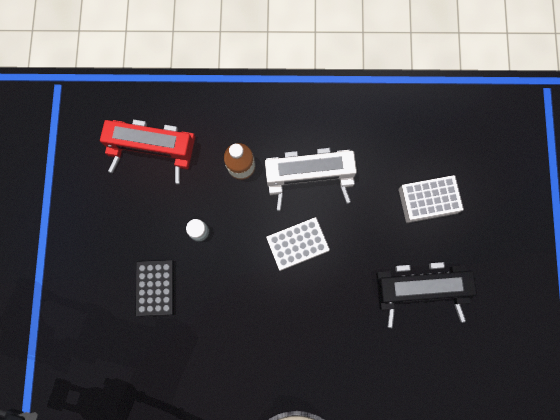

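View pics/scene0.png

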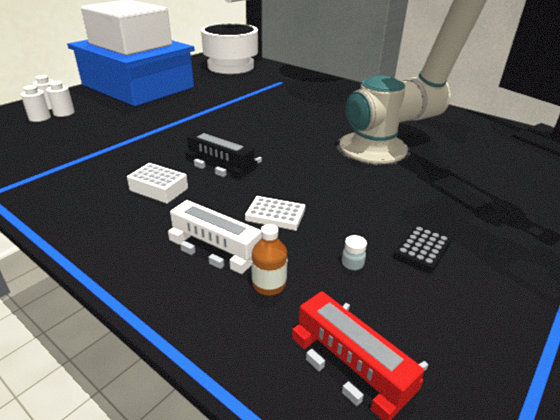

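Top view candidates: the low white plate with round wells is at (298,244). Look-alikes are the tall plate with square wells at (432,198) and the black plate at (155,288). Arches are white (311,168), red (147,143) and black (428,287). I choose the plate at (298,244) and the white arch at (311,168). The bottle at (239,160) and jar at (197,230) stand to the left.

```bash
python3 - <<'E'
from h import *
im=cv2.imread('pics/top0.png')
g=im.min(2)
def quad(box,th):
    x0,y0,x1,y1=box
    m=(g[y0:y1,x0:x1]>th).astype(np.uint8)
    m=cv2.morphologyEx(m,cv2.MORPH_CLOSE,np.ones((9,9)))
    c=max(cv2.findContours(m,0,2)[0],key=cv2.contourArea)
    r=cv2.minAreaRect(c); return cv2.boxPoints(r)+[x0,y0],r
for nm,box,z in(('plate',(255,212,340,275),.02),('arch',(262,145,360,187),.073),('deep',(390,170,475,230),.044)):
    q,r=quad(box,110); P=ray('top',q,z); print(nm,r); print(q.round(1).tolist()); print(P.round(4)[:,:2].tolist(),P.mean(0).round(4))
    e=P[1:]-P[:-1]; print(np.linalg.norm(e,axis=1).round(4), np.degrees(np.arctan2(e[:,1],e[:,0])).round(2))
cv2.imwrite('pics/crop.png',cv2.resize(im[130:290,220:380],None,fx=3.7,fy=3.7,interpolation=cv2.INTER_CUBIC))
E
```

```text
plate ((42.74747085571289, 33.204124450683594), (40.485321044921875, 56.05958938598633), 68.4046859741211)
[[264.2, 236.7], [316.4, 216.1], [331.3, 253.7], [279.1, 274.3]]
[[0.5115, 0.0814], [0.5627, -0.0419], [0.4732, -0.0773], [0.4232, 0.0446]] [0.4926 0.0017 0.02  ]
[0.1335 0.0962 0.1317] [ -67.46 -158.48  112.32]
arch ((48.5, 20.5), (41.0, 97.0), 90.0)
[[262.0, 145.0], [359.0, 145.0], [359.0, 186.0], [262.0, 186.0]]
[[0.7212, 0.0885], [0.7234, -0.1387], [0.6248, -0.1376], [0.6224, 0.0863]] [ 0.6729 -0.0254  0.073 ]
[0.2272 0.0985 0.2239] [-89.45 179.35  90.63]
deep ((40.739620208740234, 28.111324310302734), (37.840579986572266, 59.77091598510742), 79.3803482055664)
[[397.9, 185.0], [456.6, 174.0], [463.6, 211.2], [404.9, 222.2]]
[[0.6351, -0.2327], [0.6634, -0.3717], [0.5741, -0.3839], [0.5463, -0.2467]] [ 0.6047 -0.3088  0.044 ]
[0.1418 0.0901 0.14  ] [ -78.5  -172.24  101.43]
```

View pics/crop.png

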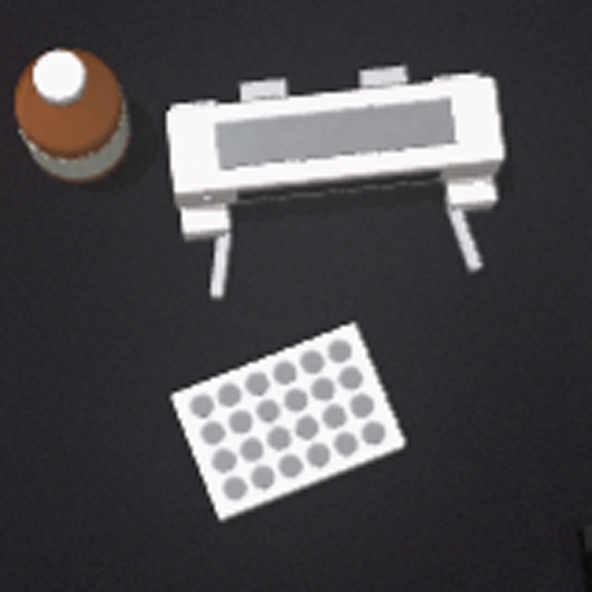

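The crop confirms the low plate with 4x6 round wells, and the white arch with strip tips at about crop (217,297) and (474,270). The plate is yawed left of the arch axis.

```bash
python3 - <<'E'
from h import *
f=lambda a:(np.array(a)+.5)/3.7+[220,130]-.5
def show(n,a,z):
    P=ray('top',f(a),z)[:,:2]; print(n,P.round(4).tolist(),P.mean(0).round(4)); return P
H=show('head',[(168,105),(496,75),(503,158),(178,192)],.073)
for a,b in((0,1),(3,2),(0,3),(1,2)):
    e=H[b]-H[a];print(np.linalg.norm(e).round(4),np.degrees(np.arctan2(e[1],e[0])).round(2))
S=show('strips',[(217,293),(474,266)],.012); e=S[1]-S[0];print(np.linalg.norm(e),np.degrees(np.arctan2(e[1],e[0])))
S=show('stopstop back',[(241,83),(286,79),(360,70),(406,67)],.018)
show('cheek front z25',[(184,237-15),(229,237-18),(450,205-10),(496,202-10)],.025)
P=show('plate',[(171,396),(355,322),(405,443),(222,519)],.02)
P=show('plate',[(171,396),(355,322),(405,443),(222,519)],.01)
a=np.radians(5);print(P)
E
```

```text
head [[0.6896, 0.0807], [0.7113, -0.1262], [0.6573, -0.1301], [0.6331, 0.0732]] [ 0.6728 -0.0256]
0.208 -84.0
0.2047 -83.23
0.0569 -172.48
0.0542 -175.91
strips [[0.5807, 0.0494], [0.6006, -0.1177]] [ 0.5907 -0.0342]
0.16825040789654558 -83.21489077315361
stopstop back [[0.7211, 0.0357], [0.7241, 0.006], [0.7308, -0.0429], [0.7332, -0.0732]] [ 0.7273 -0.0186]
cheek front z25 [[0.6249, 0.0712], [0.6272, 0.042], [0.6448, -0.1012], [0.6471, -0.131]] [ 0.636  -0.0297]
plate [[0.5116, 0.0775], [0.5612, -0.0401], [0.4834, -0.0722], [0.4335, 0.0436]] [0.4974 0.0022]
plate [[0.513, 0.078], [0.563, -0.0405], [0.4845, -0.0729], [0.4343, 0.0438]] [0.4987 0.0021]
[[ 0.51303656  0.07802737]
 [ 0.56301086 -0.04052243]
 [ 0.48453958 -0.07285543]
 [ 0.4342973   0.0438235 ]]
```

Request:
apply_moves --series '[{"hand": 0.5, "dp": [32, -46, 0], "angular": [0, 0, -5.3]}, {"hand": 0.5, "dp": [32, -46, 0], "angular": [0, 0, -5.3]}, {"hand": 0.5, "dp": [32, -46, 0], "angular": [0, 0, -5.3]}, {"hand": 0.5, "dp": [32, -46, 0], "angular": [0, 0, -5.3]}, {"hand": 0.5, "dp": [32, -46, 0], "angular": [0, 0, -5.3]}, {"hand": 0.5, "dp": [32, -46, 0], "angular": [0, 0, -5.3]}, {"hand": 0.5, "dp": [32, -46, 0], "angular": [0, 0, -5.3]}, {"hand": 0.5, "dp": [32, -46, 0], "angular": [0, 0, -5.3]}, {"hand": 0.5, "dp": [32, -46, 0], "angular": [0, 0, -5.3]}, {"hand": 0.5, "dp": [27, -49, 0], "angular": [0, 0, -5.1]}, {"hand": 0.5, "dp": [0, 0, 0], "angular": [0, 0, 0]}, {"hand": 0.5, "dp": [0, 0, 0], "angular": [0, 0, 0]}]'

```text
time: 1.6
position: [0.457, 0.0943, 0.2241]
orientation: [[-0.388, 0.922, -0.002], [0.922, 0.388, 0.001], [0.001, -0.001, -1.0]]
ft_force: [-0.2, -0.8, 0.1]
finger_gap: 0.502
gripper_force: 0.0
```

```bash
python3 - <<'E'
from h import *
s=get_state(); p=viewer.camera_params('wrist'); T=np.eye(4);T[:3,:3]=s['orientation'];T[:3,3]=s['position']; T=T@p['mount']
im=cap('wrist','w1.png'); np.save('T1.npy',T)
R=s['orientation'];print(s['position'],np.degrees(np.arctan2(R[1,0],R[0,0])),s['finger_gap'],s['time'])
# project: expected plate corners
E
```

```text
[0.45703054 0.0943487  0.22405686] 112.81337586881769 0.5024365432036335 1.6
```

View pics/w1.png

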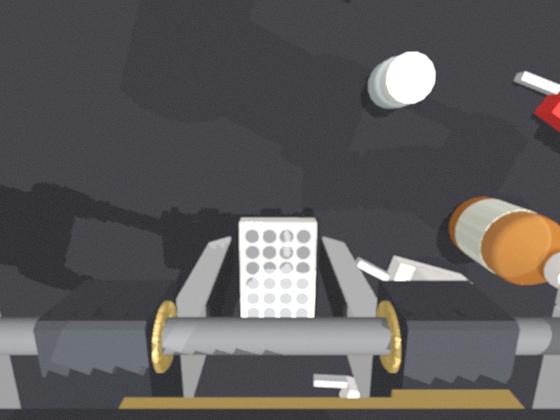

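The wrist view shows the plate's left short edge at row 218, columns 239–317, square to the fingers. The jar (402,80) and bottle (500,235) are well to the side.

```bash
python3 - <<'E'
from h import *
T=np.load('T1.npy')
P=ray('wrist',[(239.5,218.5),(316.5,218.5)],.02,T);print(P.round(4), (P[0]-P[1]))
print('jar',ray('wrist',[(408,78)],.06,T),'bottle cap top',ray('top',[(236,150)],.14),'bottle base',ray('top',[(241,166)],0.03))
print(ray('wrist',[(360,264)],.012,T))
E
```

```text
[[0.4315 0.0485 0.02  ]
 [0.509  0.0812 0.02  ]] [-0.07757397 -0.03267713  0.        ]
jar [[0.521277   0.23826003 0.06      ]] bottle cap top [[0.6878804  0.14189524 0.14      ]] bottle base [[0.68147542 0.14062306 0.03      ]]
[[0.57972595 0.04922322 0.012     ]]
```

Request:
apply_moves --series '[{"hand": 0.5, "dp": [0, 0, -55], "angular": [0, 0, 0]}, {"hand": 0.5, "dp": [0, 0, -55], "angular": [0, 0, 0]}, {"hand": 0.5, "dp": [0, 0, -50], "angular": [0, 0, 0]}, {"hand": 0.5, "dp": [0, 0, -30], "angular": [0, 0, 0]}, {"hand": 0.5, "dp": [0, 0, -10], "angular": [0, 0, 0]}, {"hand": 0.5, "dp": [0, 0, 0], "angular": [0, 0, 0]}, {"hand": 0.5, "dp": [4, -8, 0], "angular": [0, 0, 0]}, {"hand": 0.5, "dp": [3, -6, 0], "angular": [0, 0, 0]}, {"hand": 0.5, "dp": [2, -4, 0], "angular": [0, 0, 0]}, {"hand": 0.5, "dp": [1.5, -3, 0], "angular": [0, 0, 0]}]'

```text
time: 2.9
position: [0.4686, 0.0725, 0.0248]
orientation: [[-0.387, 0.922, 0.001], [0.922, 0.387, 0.0], [-0.0, 0.001, -1.0]]
ft_force: [0.2, -0.2, 0.7]
finger_gap: 0.502
gripper_force: 0.0
```

Request:
apply_moves --series '[{"hand": 0.5, "dp": [2.3, -4.6, 0], "angular": [0, 0, -1.6]}, {"hand": 0.5, "dp": [2.3, -4.6, 0], "angular": [0, 0, -1.6]}, {"hand": 0.5, "dp": [2.3, -4.6, 0], "angular": [0, 0, -1.6]}, {"hand": 0.5, "dp": [2.3, -4.6, 0], "angular": [0, 0, -1.6]}, {"hand": 0.5, "dp": [2.3, -4.6, 0], "angular": [0, 0, -1.6]}, {"hand": 0.5, "dp": [2.3, -4.6, 0], "angular": [0, 0, -1.6]}, {"hand": 0.5, "dp": [2.3, -4.6, 0], "angular": [0, 0, -1.6]}, {"hand": 0.5, "dp": [2.3, -4.6, 0], "angular": [0, 0, -1.6]}, {"hand": 0.5, "dp": [2.3, -4.6, 0], "angular": [0, 0, -1.6]}, {"hand": 0.5, "dp": [2.3, -4.6, 0], "angular": [0, 0, -1.6]}, {"hand": 0.5, "dp": [0, 0, 0], "angular": [0, 0, 0]}]'

```text
time: 4.28
position: [0.4914, 0.0262, 0.0243]
orientation: [[-0.119, 0.993, -0.0], [0.993, 0.119, -0.001], [-0.001, -0.0, -1.0]]
ft_force: [-0.6, 0.8, -0.2]
finger_gap: 0.5
gripper_force: 0.0
```

Request:
apply_moves --series '[{"hand": 0.5, "dp": [-1, 10, 0], "angular": [0, 0, 0]}, {"hand": 0.5, "dp": [-5, 15, 5], "angular": [0, 0, 0]}, {"hand": 0.2, "dp": [-20, 5, 50], "angular": [0, 0, 5]}, {"hand": 0, "dp": [-30, 0, 50], "angular": [0, 0, 10]}, {"hand": 0, "dp": [-30, -20, 40], "angular": [0, 0, 10]}, {"hand": 0, "dp": [-30, -30, 20], "angular": [0, 0, 10]}, {"hand": 0, "dp": [-20, -40, 0], "angular": [0, 0, 10]}, {"hand": 0, "dp": [0, -40, 0], "angular": [0, 0, 10]}, {"hand": 0, "dp": [0, 0, 0], "angular": [0, 0, 10]}, {"hand": 0, "dp": [0, 0, 0], "angular": [0, 0, 10]}, {"hand": 0, "dp": [0, 0, 0], "angular": [0, 0, 0]}]'

```text
time: 5.65
position: [0.3564, -0.0687, 0.1896]
orientation: [[-0.987, 0.16, -0.0], [0.16, 0.987, 0.0], [0.0, 0.0, -1.0]]
ft_force: [0.9, 0.4, 0.1]
finger_gap: 0.999
gripper_force: 0.0
```

```bash
python3 - <<'E'
from h import *
s=get_state();R=s['orientation'];print(s['position'],np.degrees(np.arctan2(R[1,0],R[0,0])),s['finger_gap'],s['time'])
im=cap('top','t2.png')
cv2.imwrite('pics/crop2.png',cv2.resize(im[130:310,220:400,::-1],None,fx=3.3,fy=3.3,interpolation=cv2.INTER_CUBIC))
E
```

```text
[ 0.35637403 -0.06867836  0.18960513] 170.81600850105602 0.9990786032988103 5.65
```

View pics/crop2.png

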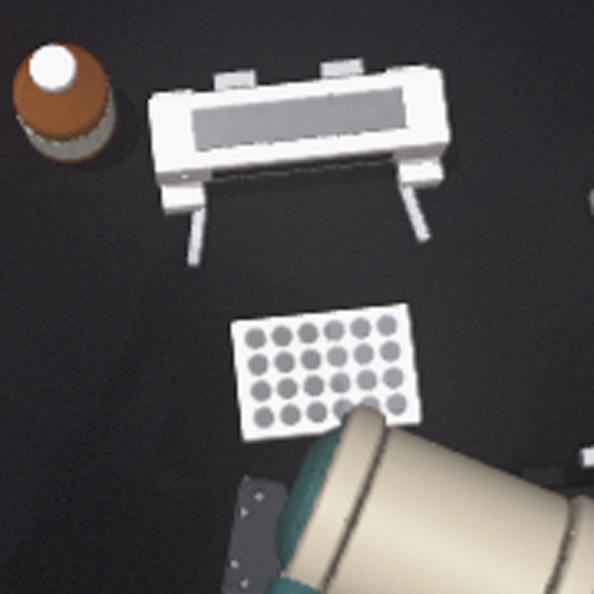

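The plate is now nearly square to the arch. Its corners are at crop (232,321), (407,304), (421,421) and (243,440).

```bash
python3 - <<'E'
from h import *
f=lambda a:(np.array(a)+.5)/3.3+[220,130]-.5
P=ray('top',f([(232,321),(407,304),(421,421),(243,440)]),.02)[:,:2]
print(P.round(4),P.mean(0))
for a,b in((0,1),(3,2)):
    e=P[b]-P[a];print(np.degrees(np.arctan2(e[1],e[0]))+90,np.linalg.norm(e))
a=np.radians(6.4);X=np.array([np.cos(a),np.sin(a)]);Y=np.array([-X[1],X[0]])
d=P.mean(0)-[.673,-.0255];print('in arch',d@X,d@Y)
S=ray('top',f([(195,258),(425,236)]),.012)[:,:2]-[.673,-.0255];print(S@X,S@Y)
E
```

```text
[[ 0.5357  0.0207]
 [ 0.5497 -0.1052]
 [ 0.4654 -0.1147]
 [ 0.4502  0.0118]] [ 0.50023519 -0.04685371]
6.326511465179465 0.12667758551585373
6.867904145885376 0.1273862656683881
in arch -0.17406840520053443 -0.0019627189868917927
[-0.08102884 -0.08149503] [ 0.08335193 -0.0853344 ]
```

Request:
apply_moves --series '[{"hand": 0, "dp": [30, 7, -20], "angular": [0, 0, 8]}, {"hand": 0, "dp": [33, 7, -20], "angular": [0, 0, 7.7]}, {"hand": 0, "dp": [0, 0, -45], "angular": [0, 0, 0]}, {"hand": 0, "dp": [0, 0, -45], "angular": [0, 0, 0]}, {"hand": 0, "dp": [0, 0, -25], "angular": [0, 0, 0]}, {"hand": 0, "dp": [0, 0, -10], "angular": [0, 0, 0]}, {"hand": 0, "dp": [0, 0, 0], "angular": [0, 0, 0]}, {"hand": 0, "dp": [0, 0, 0], "angular": [0, 0, 0]}]'

```text
time: 6.7
position: [0.4208, -0.0555, 0.0255]
orientation: [[-0.993, -0.115, 0.002], [-0.115, 0.993, -0.001], [-0.002, -0.001, -1.0]]
ft_force: [-0.8, -0.9, 0.4]
finger_gap: 1.0
gripper_force: 0.0
```

Request:
apply_moves --series '[{"hand": 0, "dp": [8, 0.9, 0], "angular": [0, 0, 0]}, {"hand": 0, "dp": [8, 0.9, 0], "angular": [0, 0, 0]}, {"hand": 0, "dp": [5, 0.6, 0], "angular": [0, 0, 0]}, {"hand": 0, "dp": [5, 0.6, 0], "angular": [0, 0, 0]}, {"hand": 0, "dp": [8, 0.9, 0], "angular": [0, 0, 0]}, {"hand": 0, "dp": [8, 0.9, 0], "angular": [0, 0, 0]}, {"hand": 0, "dp": [8, 0.9, 0], "angular": [0, 0, 0]}, {"hand": 0, "dp": [8, 0.9, 0], "angular": [0, 0, 0]}, {"hand": 0, "dp": [8, 0.9, 0], "angular": [0, 0, 0]}, {"hand": 0, "dp": [8, 0.9, 0], "angular": [0, 0, 0]}, {"hand": 0, "dp": [8, 0.9, 0], "angular": [0, 0, 0]}, {"hand": 0, "dp": [8, 0.9, 0], "angular": [0, 0, 0]}]'

```text
time: 8.2
position: [0.5104, -0.0451, 0.0245]
orientation: [[-0.993, -0.115, -0.0], [-0.115, 0.993, 0.0], [0.0, 0.0, -1.0]]
ft_force: [-0.7, -0.5, -1.2]
finger_gap: 1.003
gripper_force: 0.3
```

```bash
python3 - <<'E'
from h import *
im=cap('top','t3.png'); im2=cap('scene','s3.png')
a=cv2.resize(im[130:290,240:400,::-1],(400,400),interpolation=cv2.INTER_CUBIC)
b=cv2.resize(im2[150:310,150:310,::-1],(400,400),interpolation=cv2.INTER_CUBIC)
cv2.imwrite('pics/crop3.png',np.hstack([a,b]))
E
```

```text
(no output)
```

View pics/crop3.png

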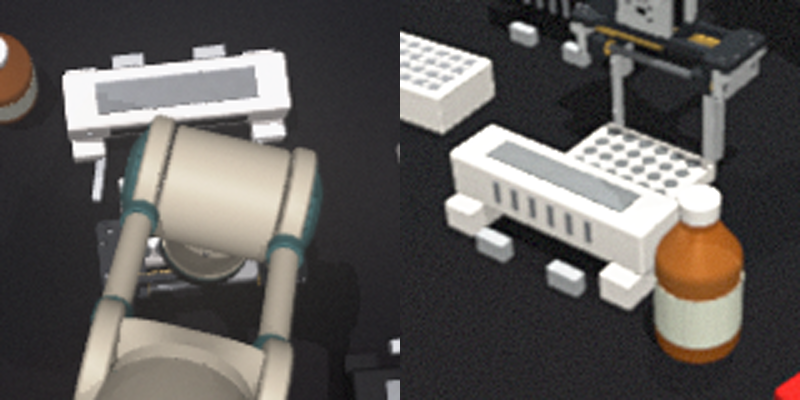

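The scene view shows the plate flat, with both fingers on its near long edge, heading straight into the mouth. I continue the push.

Request:
apply_moves --series '[{"hand": 0, "dp": [8, 0.9, 0], "angular": [0, 0, 0]}, {"hand": 0, "dp": [8, 0.9, 0], "angular": [0, 0, 0]}, {"hand": 0, "dp": [8, 0.9, 0], "angular": [0, 0, 0]}, {"hand": 0, "dp": [8, 0.9, 0], "angular": [0, 0, 0]}, {"hand": 0, "dp": [8, 0.9, 0], "angular": [0, 0, 0]}, {"hand": 0, "dp": [8, 0.9, 0], "angular": [0, 0, 0]}, {"hand": 0, "dp": [8, 0.9, 0], "angular": [0, 0, 0]}, {"hand": 0, "dp": [8, 0.9, 0], "angular": [0, 0, 0]}, {"hand": 0, "dp": [8, 0.9, 0], "angular": [0, 0, 0]}, {"hand": 0, "dp": [8, 0.9, 0], "angular": [0, 0, 0]}, {"hand": 0, "dp": [8, 0.9, 0], "angular": [0, 0, 0]}]'

```text
time: 9.68
position: [0.5983, -0.0352, 0.0245]
orientation: [[-0.993, -0.115, -0.0], [-0.115, 0.993, 0.0], [0.0, 0.0, -1.0]]
ft_force: [-2.9, -0.0, 2.4]
finger_gap: 1.0
gripper_force: 1.4
```

Request:
apply_moves --series '[{"hand": 0, "dp": [3, 0.3, 0], "angular": [0, 0, 0]}, {"hand": 0, "dp": [3, 0.3, 0], "angular": [0, 0, 0]}, {"hand": 0, "dp": [3, 0.3, 0], "angular": [0, 0, 0]}, {"hand": 0, "dp": [3, 0.3, 0], "angular": [0, 0, 0]}, {"hand": 0, "dp": [0, 0, 0], "angular": [0, 0, 0]}]'

```text
time: 10.3
position: [0.6107, -0.0341, 0.0246]
orientation: [[-0.993, -0.115, 0.002], [-0.115, 0.993, 0.0], [-0.002, -0.0, -1.0]]
ft_force: [-0.8, 0.4, 0.6]
finger_gap: 1.0
gripper_force: 0.0
```

Request:
apply_moves --series '[{"hand": 0, "dp": [2, 0.2, 0], "angular": [0, 0, 0]}, {"hand": 0, "dp": [2, 0.2, 0], "angular": [0, 0, 0]}, {"hand": 0, "dp": [2, 0.2, 0], "angular": [0, 0, 0]}, {"hand": 0, "dp": [2, 0.2, 0], "angular": [0, 0, 0]}]'

```text
time: 10.8
position: [0.6177, -0.0332, 0.0246]
orientation: [[-0.993, -0.115, -0.001], [-0.115, 0.993, 0.0], [0.0, 0.0, -1.0]]
ft_force: [-2.3, 0.0, 2.1]
finger_gap: 1.001
gripper_force: 1.3
```

Request:
apply_moves --series '[{"hand": 0, "dp": [1, 0.1, 0], "angular": [0, 0, 0]}, {"hand": 0, "dp": [1, 0.1, 0], "angular": [0, 0, 0]}]'

```text
time: 11.05
position: [0.6196, -0.0331, 0.0245]
orientation: [[-0.993, -0.115, -0.001], [-0.115, 0.993, 0.0], [0.0, 0.0, -1.0]]
ft_force: [-3.7, -0.2, 2.9]
finger_gap: 0.998
gripper_force: 1.4
```

Request:
apply_moves --series '[{"hand": 0, "dp": [1, 0.1, 0], "angular": [0, 0, 0]}, {"hand": 0, "dp": [0, 0, 0], "angular": [0, 0, 0]}]'

```text
time: 11.3
position: [0.6199, -0.033, 0.0245]
orientation: [[-0.993, -0.115, -0.002], [-0.115, 0.993, 0.0], [0.002, 0.0, -1.0]]
ft_force: [-4.4, -0.6, 3.5]
finger_gap: 0.997
gripper_force: 2.5
```

Request:
apply_moves --series '[{"hand": 0, "dp": [1, 0.1, 0], "angular": [0, 0, 0]}, {"hand": 0, "dp": [1, 0.1, 0], "angular": [0, 0, 0]}]'

```text
time: 11.55
position: [0.62, -0.033, 0.0245]
orientation: [[-0.993, -0.115, -0.006], [-0.115, 0.993, -0.0], [0.006, 0.0, -1.0]]
ft_force: [-8.9, -2.6, 8.0]
finger_gap: 1.003
gripper_force: 4.8
```

Request:
apply_moves --series '[{"hand": 0, "dp": [1, 0.1, 0], "angular": [0, 0, 0]}, {"hand": 0, "dp": [0, 0, 0], "angular": [0, 0, 0]}]'

```text
time: 11.8
position: [0.6201, -0.033, 0.0245]
orientation: [[-0.993, -0.115, -0.007], [-0.115, 0.993, -0.0], [0.007, 0.0, -1.0]]
ft_force: [-10.0, -2.7, 9.0]
finger_gap: 1.003
gripper_force: 5.2
```

It is firmly against something at 10 N. I back off and check the pose.

Request:
apply_moves --series '[{"hand": 0, "dp": [-5, -0.6, 0], "angular": [0, 0, 0]}, {"hand": 0, "dp": [-15, -1.7, 0], "angular": [0, 0, 0]}, {"hand": 0, "dp": [-40, -5, 0], "angular": [0, 0, 0]}, {"hand": 0, "dp": [-40, -5, 40], "angular": [0, 0, 0]}, {"hand": 0, "dp": [-20, 30, 45], "angular": [0, 0, 0]}, {"hand": 0, "dp": [-10, 50, 30], "angular": [0, 0, 0]}, {"hand": 0, "dp": [-10, 55, 20], "angular": [0, 0, 0]}, {"hand": 0, "dp": [-20, 55, 0], "angular": [0, 0, 0]}, {"hand": 0, "dp": [-20, 55, 0], "angular": [0, 0, 0]}, {"hand": 0, "dp": [-20, 55, 0], "angular": [0, 0, 0]}, {"hand": 0, "dp": [0, 0, 0], "angular": [0, 0, 0]}]'

```text
time: 13.18
position: [0.4223, 0.2584, 0.1596]
orientation: [[-0.993, -0.121, 0.001], [-0.121, 0.993, 0.002], [-0.001, 0.002, -1.0]]
ft_force: [0.5, -0.2, -1.2]
finger_gap: 1.003
gripper_force: 0.0
```

```bash
python3 - <<'E'
from h import *
im=cap('top','t4.png'); im2=cap('scene','s4.png')
a=cv2.resize(im[130:230,250:370,::-1],(600,500),interpolation=cv2.INTER_CUBIC)
cv2.imwrite('pics/crop4.png',a)
b=cv2.resize(im2[190:290,160:280,::-1],(600,500),interpolation=cv2.INTER_CUBIC)
cv2.imwrite('pics/crop5.png',b)
E
```

```text
(no output)
```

View pics/crop4.png

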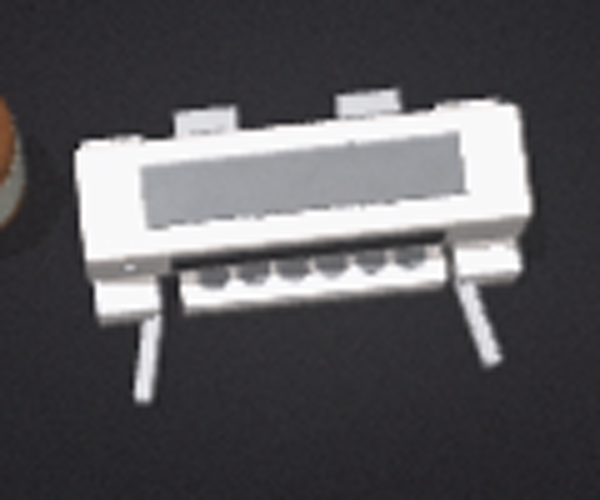

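View pics/crop5.png

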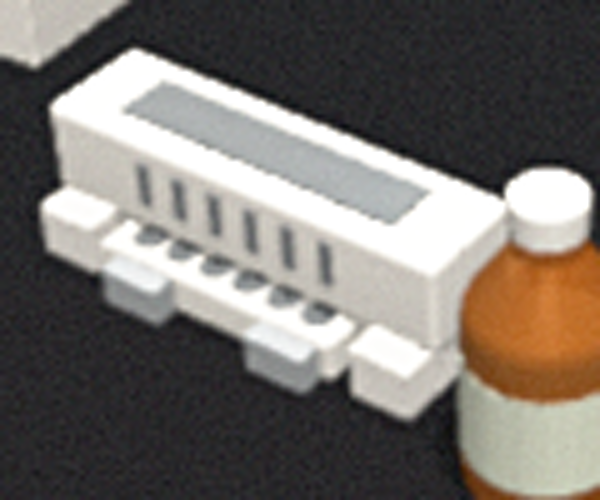

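Both views show the plate flat under the head and touching both stops, with its near edge level with the cheek fronts. I do a quick numeric check of the near edge before handing in.

```bash
python3 - <<'E'
from h import *
im=cv2.imread('pics/t4.png').min(2).astype(float)
# near bottom edge: per column last white->dark subpixel crossing
def edge(cols,r0,r1):
    o=[]
    for c in cols:
        v=im[r0:r1,c]; k=np.where(v>100)[0].max(); o.append((c,r0+k+(v[k]-100)/(v[k]-v[k+1])))
    return np.array(o)
a=np.radians(6.4);X=np.array([np.cos(a),np.sin(a)]);Y=np.array([-X[1],X[0]])
for n,c in(('plate',range(289,337)),('cheekL',range(271,277)),('cheekR',range(347,353))):
    P=ray('top',edge(c,178,200),0)[:,:2]-[.673,-.0255]
    x,y=P@X,P@Y; print(n,'x',np.median(x).round(4),'y',y.min().round(4),y.max().round(4), 'slope rad',np.polyfit(y,x,1)[0].round(4))
E
```

```text
plate x -0.0422 y -0.0607 0.0547 slope rad -0.0037
cheekL x -0.0428 y 0.0867 0.099 slope rad -0.0296Traceback (most recent call last):
  File "<stdin>", line 11, in <module>
  File "<stdin>", line 7, in edge
IndexError: index 22 is out of bounds for axis 0 with size 22
```

The near edge is at arch x -42 mm, level with the cheek front at -43 mm, and square within about 0.004 rad. The arm is clear, so I hand in.

```bash
python3 -c "
from h import *
print(ticket.job_done())"
```

```text
the job is handed in; nothing more can be done
None
```

I handed the job in at about 13 s: the plate is flat under the white arch, its near edge within about 1 mm of where a flush plate's would be and square to about 0.004 rad, with the arm clear and the tall plate, jar and bottle not touched (no verdict was shown).

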